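# Find the drive hub that fits the food processor

## Robot

A 7-joint arm with a two-finger parallel gripper is mounted at the origin on the work surface. World frame = base frame: x ahead of the robot, y to its left, z up, the work surface at z = 0. Lengths are in m, angles in rad, forces in N, time in s.
With the tool pointing down it reaches from about 0.4 to 0.85 m from the base axis. Payload 10.4 kg.
Tool frame: the origin (TCP) lies midway between the tips of the shut fingers; the grasp point (between the pads) lies 19 mm behind it (manip.tcp_to_grasp is the distance from the TCP to the grasp point, in m); z points along the fingers, y is the line along which they close (so a half turn about z gives the same grasp; the last joint's range is limited). The gripper opens to 85 mm and grips with 20 to 120 N. Pads are 22 mm wide; open, the fingers measure 114 mm over their backs; the gripper's body (76 mm by 85 mm) begins 54 mm behind the grasp point. The pads swing forward as they close: fully open they stand 13 mm farther back than shut.
Start: joints at [-1.26, 0.332, -0.065, 1.46, 0.022, 1.35, -0.088], TCP at [0.205, 0.591, 0.231] pointing down, gripper open.
Joint ranges: [-2.6, 2.6], [-0.5, 2.12], [-1.47, 1.34], [0.16, 2.42], [-1.27, 4.41], [0.06, 2.06], [-2.6, 2.6]. Speed limits (rad/s): [2.22, 2.22, 2.79, 2.79, 3.14, 3.14, 3.14].

## Interface

Orientations are given as a unit quaternion [x, y, z, w].
In Python, from workcell import manip gives the robot as it stands.
- The arm moves only by the shell command python3 -m jog 'ROWS' [FORCE]. ROWS is a JSON object of lists of equal length, an entry for each row: "offset": the shift along the world's x, y, z in m, a list of three; "yaw": the turn about the world's z in degrees; "jaw": the closure, from 0 (fully open) to 1 (shut). A call has 1 to 20 rows; each row shifts and turns the commanded pose from where the row before left it; what a row does not reach is not made up. A row lasts 1/12 s, in which the tool goes at most 41.7 mm and 7.16 degrees, less where a joint would pass 70% of its speed; a pose out of reach is approached as far as the arm can. A call is refused whole if a number of a shift passes 0.0417 or a number of a turn 7.16, either way. A call with a gripper value outside its range is refused whole. The fingers move at their own pace and stop on an object; FORCE is the grip in N (left out, the last holds). Time passes only in rows, so rows that do not move let the fingers close. It gives the time, the measured TCP pose, the force, the opening and the grip force at its end, in the units of the state.
- manip.get_obs(): the state, without advancing time (a new reading comes with each control period).
- manip.camera(name): name is "side" or "top" or "wrist"; returns a dict with "frame" (384x512x3 uint8, red, green, blue), "camera_matrix" (3x3 intrinsics, pixels), "eye" and "attitude" of the camera in the world; the wrist camera has in their place "hand_eye" (4x4, takes a point from camera to tool coordinates, whose origin is the TCP and whose axes are the flange's). Camera axes: x right, y up, looking along -z (the intrinsics and any distortion apply to the point x, -y, -z); pixel columns grow to the right and rows downward; lengths in m; the calibration is good to about 2 mm. The wrist camera is an equidistant fisheye: a pixel r from the principal point sees the ray r / f radians off the axis. A picture is of the moment at which its call begins: read the wrist's pose just before it. There is no depth.
- manip.hand_in(): hands the job in; it is judged then, once.
Trained networks look in a picture, given as the dict that the camera call returned (one of the last four; its "shot" number tells which), for a name from the list of things; names that differ only in an ending like _2 or _b are one class to them, and where a whole thing is asked for, a point or a joint stands for the part that bears it (a point fixed in the world has none). Each returns a list of dicts, best first, with "score" (0 to 1); they miss things now and then, are a little off and sometimes report something else, mostly with a low value. They report only what shows in the picture. A call takes as long as a camera call. They do not tell look-alikes from the thing itself.
- manip.masks_of(picture, name): "region" (384x512 bool, what is visible of it).
- manip.tip_of(picture, name): "at" ([x, y, z] in m, in world coordinates, good to about 4 mm: a listed point, or the origin of a listed thing).
The state is a dict: "clock": time; "joint_pos": joint angles; "joint_velocities": joint speeds; "tau": joint torques, N m; "position": TCP position; "ee_rot": TCP orientation; "ft_force": force on the tool from outside, world axes, zero at the start; "torque": the same for the moment, N m; "grip_width": opening from 0.0 (shut) to 1.0 (fully open); "grasp_force": force on a finger pad.
Only numpy, scipy, OpenCV 4.12 (cv2) and the standard library are available. Lean on these libraries where they do the work, as an engineer would, in place of code of your own. Each camera call takes 0.05 s, during which the arm holds its last target. There are 200 camera calls.

## Task

Two look-alike drive hubs for the food processor are on the counter, but only one of them fits its spindle: find out which by trying it on gently, without forcing it. Lower the one that fits right down onto the base and leave it there, and stand the other one upright in the white tray. Do not drop the hubs, and leave the other things on the counter alone.

Things in the scene. Friction and masses are not known exactly. Their poses are not given: they have to be found in the camera images.
- hub_a: one of two drive hubs, alike outside: a grey plastic cup turned mouth-down, 60 mm diameter, 72 mm tall, on top an upright finger grip (46 mm along the hub's x, 14 mm thick along its y, from 72 to 112 mm above the foot). 0.17 to 0.27 kg. Origin: centre of the open foot; z up along the bore. One hub fits the spindle, the other not; which one changes from start to start and cannot be seen.
- hub_b: one of two drive hubs, alike outside: a grey plastic cup turned mouth-down, 60 mm diameter, 72 mm tall, on top an upright finger grip (46 mm along the hub's x, 14 mm thick along its y, from 72 to 112 mm above the foot). 0.17 to 0.27 kg. Origin: centre of the open foot; z up along the bore. One hub fits the spindle, the other not; which one changes from start to start and cannot be seen.
- bore_a (a point): point on the axis inside hub_a, 21 mm above its foot. Inside: a 34 mm round mouth 8 mm deep, then a captive liner (lower face 8 to 10 mm above the foot, 26 mm tall, loose sideways by up to 2 mm), then a clear 34 mm hole up to 62 mm. The liner's bore is 29 mm in the hub that fits and 20 mm in the other, which of the two is not known.
- bore_b (a point): point on the axis inside hub_b, 21 mm above its foot. Inside: a 34 mm round mouth 8 mm deep, then a captive liner (lower face 8 to 10 mm above the foot, 26 mm tall, loose sideways by up to 2 mm), then a clear 34 mm hole up to 62 mm. The liner's bore is 29 mm in the hub that fits and 20 mm in the other, which of the two is not known.
- deck (a point): point on the food processor base, a fixed white box 170 x 170 mm and 90 mm tall: the centre of its flat top, where the spindle rises (90 mm above the counter). Its axes are the base's; the control knob is on its -x face.
- spindle_tip (a point): top of the bare steel drive spindle: 26 mm diameter, rigid, upright, 55 mm above the deck, top edge bevelled 3 mm. A hub is home when its foot rests on the deck. A tight liner stops the hub with its foot about 45 mm above the deck; so does the fitting liner a few mm off the axis; further off, the hub stops at about 55 mm.
- tray: white open tray, fixed, 140 mm along its x by 120 mm along its y, 45 mm tall, walls 4 mm, floor 4 mm thick. Origin: centre of its underside.
- spice_jar: bystander: amber jar with a black cap, 38 mm diameter, 85 mm tall. Origin: centre of its underside.
- salt_jar: bystander: clear glass jar with a steel cap, 38 mm diameter, 85 mm tall. Origin: centre of its underside.
- mug: bystander: white mug, 76 mm diameter, 90 mm tall, handle at its +y. Origin: centre of its underside.
- bowl: bystander: blue bowl, 110 mm diameter, 50 mm tall. Origin: centre of its underside.
- spoon: bystander: wooden spoon lying along its x, 200 mm long; origin near its middle.
- pepper_mill: bystander: dark wooden pepper mill, 52 mm diameter, 128 mm tall. Origin: centre of its underside.
- measure: bystander: steel measuring cup, 68 mm diameter, 50 mm tall, with a flat handle along its +x to 106 mm from the origin. Origin: centre of its underside.
Things that resemble listed ones, but are neither listed nor needed, are in the scene too. Of the things that look like the tray, the smaller one is meant.

How it is judged:
At the end, for the whole second after the job is handed in: One hub is fully down on the spindle (its foot within 5 mm of the deck, on the axis within 6 mm, upright within 0.08 rad); the other stands in the tray on its floor, upright within 0.12 rad; both at rest ((((horizontal distance between hub_a and deck below 0.006 m and height (world z) of hub_a below 0.095 m and angle between hub_a's own z axis and vertical below 0.08 rad) and (x of hub_b in the frame of tray between -0.05 and 0.05 m and y of hub_b in the frame of tray between -0.04 and 0.04 m and height (world z) of hub_b below 0.012 m and angle between hub_b's own z axis and vertical below 0.12 rad)) or ((horizontal distance between hub_b and deck below 0.006 m and height (world z) of hub_b below 0.095 m and angle between hub_b's own z axis and vertical below 0.08 rad) and (x of hub_a in the frame of tray between -0.05 and 0.05 m and y of hub_a in the frame of tray between -0.04 and 0.04 m and height (world z) of hub_a below 0.012 m and angle between hub_a's own z axis and vertical below 0.12 rad))) and linear speed of each of hub_a, hub_b below 0.02 m/s); the robot touches nothing.
It fails at once if the base or its spindle is pressed with more than 50 N (contact force between base and anything else above 50 N).
It fails at once if a hub is dropped (falls free faster than 0.6 m/s) ((linear speed of hub_a above 0.6 m/s and contact force between the fingers and hub_a below 0.05 N) or (linear speed of hub_b above 0.6 m/s and contact force between the fingers and hub_b below 0.05 N)).
It fails at once if another thing on the counter is shifted by more than 40 mm (distance of any of spice_jar, salt_jar, mug, bowl, spoon, pepper_mill, measure from where it was at the start of the episode above 0.04 m).
It also fails if it takes over 69 s, if anything falls off the work surface, if the arm or the gripper's body presses on something with over 40 N, if the wrist force passes 120 N, or if a joint passes its speed limit or range.

## Working session

There is one attempt and no reset: what is moved stays moved. The work goes in short steps, Python scripts to look and compute and a shell command to move; the robot and the scene stay as the last step left them, time stands still between calls to the robot, and variables do not carry over. Pictures are saved under pics/ and viewed, at most 10 in all, crops included, and the job is handed in when it is done.

```bash
mkdir -p pics; ls; cat > h.py <<'E'
from workcell import manip
import numpy as np, cv2
def save(p,n): cv2.imwrite('pics/'+n+'.png',p['frame'][:,:,::-1])
E
python3 - <<'E'
from h import *
o=manip.get_obs();print({k:np.round(v,3).tolist() for k,v in o.items()},manip.tcp_to_grasp)
ims=[]
for c in ['top','side']:
    p=manip.camera(c);ims.append(p['frame'])
    print(c,np.round(p['eye'],3),np.round(p['attitude'],3))
    for n in ['hub_a','bore_a','deck','spindle_tip','tray','spice_jar','salt_jar','mug','bowl','spoon','pepper_mill','measure']:
        print(n,[(np.round(d['at'],3).tolist(),round(d['score'],2)) for d in manip.tip_of(p,n)[:4]])
    save(p,c+'0')
E
```

```text
pics
{'clock': 0.0, 'joint_pos': [-1.26, 0.333, -0.065, 1.461, 0.022, 1.35, -0.088], 'joint_velocities': [-0.001, -0.001, -0.001, 0.0, 0.002, 0.002, 0.0], 'tau': [0.001, -62.544, 0.049, -39.16, 0.016, 0.01, -0.0], 'position': [0.205, 0.59, 0.23], 'ee_rot': [0.166, 0.986, -0.001, -0.0], 'ft_force': [-0.254, -0.271, -0.291], 'torque': [0.053, 0.015, -0.017], 'grasp_force': 0.0, 'grip_width': 1.0} 0.0187
top [0.221 0.012 1.257] [ 0.078 -0.075 -0.693  0.713]
hub_a [([0.44, -0.315, 0.003], 0.97), ([0.445, -0.004, -0.001], 0.67)]
bore_a [([0.435, -0.313, 0.021], 0.92)]
deck [([0.64, -0.036, 0.089], 0.96)]
spindle_tip [([0.642, -0.038, 0.148], 0.89)]
tray [([0.221, 0.354, -0.0], 0.83), ([0.497, 0.329, -0.002], 0.7), ([0.694, -0.235, 0.001], 0.48)]
spice_jar [([0.354, -0.156, -0.002], 0.5)]
salt_jar [([0.639, -0.035, 0.087], 0.46), ([0.352, 0.157, 0.002], 0.45), ([0.434, -0.311, 0.022], 0.33)]
mug [([0.695, -0.237, -0.0], 0.83), ([0.641, -0.037, 0.088], 0.56)]
bowl [([0.678, 0.24, -0.001], 0.95)]
spoon [([0.696, -0.415, -0.0], 0.67)]
pepper_mill [([0.658, 0.418, -0.002], 0.85)]
measure [([0.291, -0.3, 0.001], 0.87)]
side [-0.003 -1.125  1.152] [ 0.415 -0.077 -0.18   0.889]
hub_a [([0.439, -0.318, 0.002], 0.98), ([0.442, -0.004, -0.0], 0.84), ([0.643, -0.037, 0.091], 0.69)]
bore_a [([0.446, -0.005, 0.022], 0.7), ([0.44, -0.314, 0.019], 0.61)]
deck [([0.644, -0.038, 0.088], 0.75)]
spindle_tip [([0.644, -0.036, 0.148], 0.59)]
tray [([0.494, 0.324, -0.003], 0.96), ([0.22, 0.354, 0.002], 0.73)]
spice_jar [([0.355, -0.152, 0.003], 0.8)]
salt_jar [([0.358, 0.154, 0.002], 0.77)]
mug [([0.694, -0.236, 0.001], 0.73)]
bowl [([0.682, 0.238, 0.002], 0.63)]
spoon [([0.702, -0.422, -0.005], 0.79), ([0.492, 0.324, -0.003], 0.3)]
pepper_mill [([0.662, 0.417, 0.001], 0.78), ([0.698, -0.422, -0.006], 0.21)]
measure [([0.357, 0.157, 0.0], 0.35)]
```

View pics/top0.png

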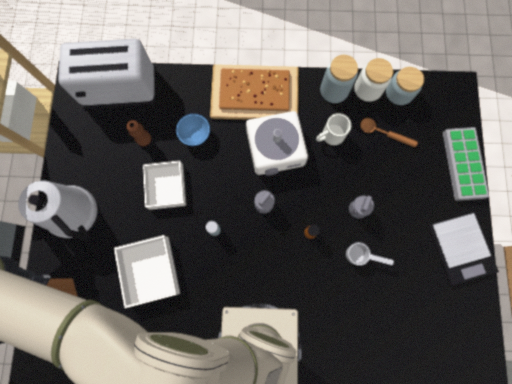

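View pics/side0.png

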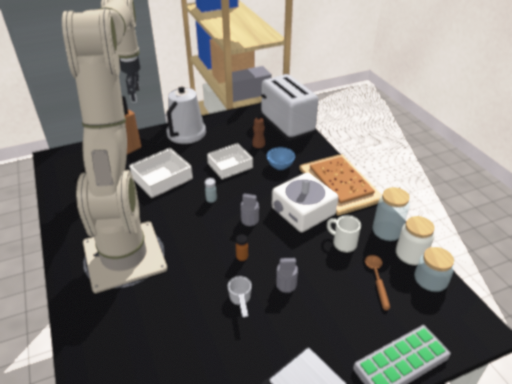

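The top view shows the hubs at about (264,202) and (361,206), the smaller tray at (164,185) and the spindle base at (276,143). I still need the yaw of the hub grips, so I'll crop around those.

```bash
python3 - <<'E'
import cv2,numpy as np
t=cv2.imread('pics/top0.png');s=cv2.imread('pics/side0.png')
def c(i,x,y): return cv2.resize(i[y-22:y+22,x-22:x+22],(380,290),interpolation=cv2.INTER_CUBIC) if 0 else cv2.resize(i[y-20:y+20,x-26:x+26],(390,300),interpolation=cv2.INTER_CUBIC)
cv2.imwrite('pics/crop.png',np.vstack([np.hstack([c(t,264,202),c(t,361,206)]),np.hstack([c(s,250,208),c(s,287,274)])]))
E
```

```text
(no output)
```

View pics/crop.png

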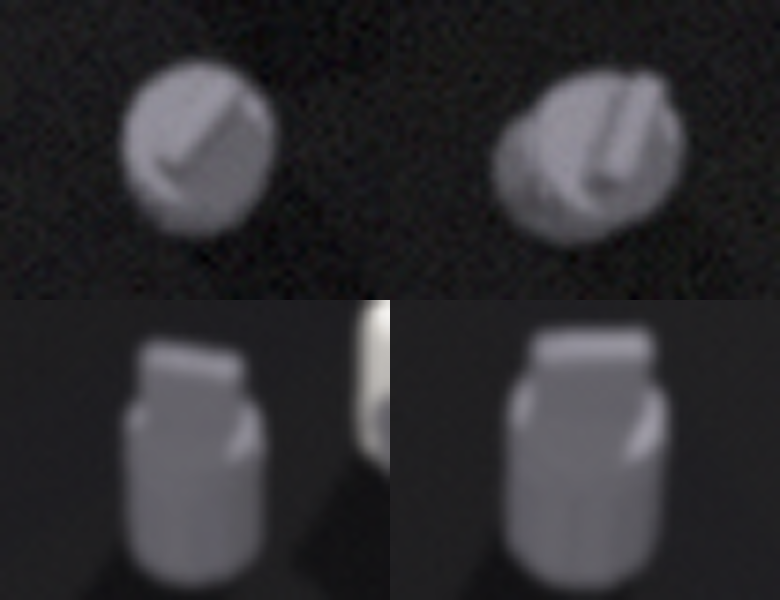

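The crops show hub 1's grip ridge running from (170,165) to (240,100), and hub 2's running from (615,178) to (650,80). I'll project both onto z=0.112 to get the yaw.

```bash
cat >> h.py <<'E'
from scipy.spatial.transform import Rotation as R
def ray(p,u,v,z):
    K=p['camera_matrix'];d=np.array([(u-K[0,2])/K[0,0],-(v-K[1,2])/K[1,1],-1]);A=np.array(p['attitude'])
    d=(R.from_quat(A) if A.size==4 else R.from_matrix(A)).apply(d);e=np.array(p['eye']);return e+d*(z-e[2])/d[2]
def st():
    o=manip.get_obs();yaw=np.degrees(np.arctan2(*R.from_quat(o['ee_rot']).as_matrix()[[1,0],1]))
    print('t',round(o['clock'],2),'pos',np.round(o['position'],4),'yaw_y',round(yaw,1),'F',np.round(o['ft_force'],1),'M',np.round(o['torque'],2),'w',round(o['grip_width'],3),'gf',round(o['grasp_force'],1));return o
E
python3 - <<'E'
from h import *
st()
t=manip.camera('top');s=manip.camera('side')
def g(p,a,b,cx,cy,ox,oy):
    q=[ray(p,cx-26+(x-ox)/7.5,cy-20+(y-oy)/7.5,.112) for x,y in (a,b)];d=q[1]-q[0]
    print(np.round(q[0],3),np.round(q[1],3),'yaw',np.degrees(np.arctan2(d[1],d[0])),np.linalg.norm(d))
g(t,(170,165),(242,100),264,202,0,0); g(s,(140,345),(243,358),250,208,0,300);g(s,(140,363),(243,383),250,208,0,300)
g(t,(615,178),(650,80),361,206,390,0);g(s,(533,332),(650,332),287,274,390,300);g(s,(533,362),(653,358),287,274,390,300)
for p in (t,s):
  d=manip.masks_of(p,'tray')
  for e in d[:3]:
    m=e['region'].astype(np.uint8);c=cv2.boxPoints(cv2.minAreaRect(cv2.findNonZero(m)))
    q=[ray(p,*x,.045)[:2] for x in c];print(e['score'],np.round(q,3).tolist())
E
```

```text
t 1.3 pos [0.2047 0.5905 0.2313] yaw_y 70.9 F [-0.  -0.4  0.2] M [ 0.03 -0.05 -0.02] w 0.999 gf 0.0
[0.423 0.007 0.112] [ 0.451 -0.021  0.112] yaw -45.88934164952059 0.03931756479855023
[0.429 0.016 0.112] [ 0.468 -0.011  0.112] yaw -34.31234697405871 0.047776219075955396
[0.424 0.004 0.112] [ 0.461 -0.027  0.112] yaw -39.790835342023485 0.048630046216356006
[ 0.415 -0.305  0.112] [ 0.455 -0.321  0.112] yaw -20.777441142872238 0.0430933701246064
[ 0.421 -0.298  0.112] [ 0.463 -0.316  0.112] yaw -23.1795452562259 0.04572561313645632
[ 0.415 -0.312  0.112] [ 0.458 -0.328  0.112] yaw -20.66127329802352 0.04667152204101885
0.82 [[0.557, 0.397], [0.569, 0.265], [0.42, 0.246], [0.409, 0.375]]
0.62 [[0.29, 0.464], [0.329, 0.295], [0.146, 0.243], [0.109, 0.407]]
0.95 [[0.104, 0.423], [0.332, 0.502], [0.324, 0.252], [0.117, 0.193]]
0.9 [[0.406, 0.378], [0.594, 0.403], [0.557, 0.22], [0.383, 0.203]]
```

```bash
python3 -m jog '{"offset":[[0.02,-0.035,0],[0.02,-0.035,0],[0.02,-0.035,0],[0.02,-0.035,0],[0.02,-0.035,0],[0.02,-0.035,0],[0.02,-0.035,0],[0.02,-0.035,0],[0.009,-0.035,0],[0.009,-0.035,0],[0.009,-0.035,0],[0.009,-0.035,0],[0.009,-0.035,0],[0.009,-0.035,0],[0.009,-0.035,0],[0.009,-0.035,0],[0.005,-0.034,0],[0,0,0],[0,0,0]],"yaw":[-1,-1,-1,-1,-1,-1,-1,-1,-1,-1,-1,-1,-1,-1,-1,-2,-2,0,0],"jaw":[0,0,0,0,0,0,0,0,0,0,0,0,0,0,0,0,0,0,0]}'
python3 - <<'E'
from h import *
st();p=manip.camera('wrist');save(p,'w1')
print(np.round(p['camera_matrix'],1),np.round(p['hand_eye'],3))
for n in ('hub_a','bore_a'):print([(np.round(d['at'],4),round(d['score'],2)) for d in manip.tip_of(p,n)])
E
```

```text
clock: 3.08
position: [0.4419, -0.0051, 0.2316]
ee_rot: [0.328, 0.945, 0.0, 0.0]
ft_force: [1.0, 1.4, 0.1]
grip_width: 1.001
grasp_force: 0.0
t 3.08 pos [ 0.4419 -0.0051  0.2316] yaw_y 51.7 F [1.  1.4 0.1] M [0.08 0.02 0.07] w 1.001 gf 0.0
[[297.3   0.  258.4]
 [  0.  297.3 193.7]
 [  0.    0.    1. ]] [[ 0.     0.958  0.288  0.074]
 [ 1.     0.    -0.001 -0.001]
 [-0.001  0.288 -0.958 -0.144]
 [ 0.     0.     0.     1.   ]]
[(array([ 0.4379, -0.3118,  0.0074]), 0.81), (array([ 0.4453, -0.0024, -0.0033]), 0.6), (array([ 0.4942,  0.3229, -0.0017]), 0.16)]
[(array([ 0.44  , -0.3094,  0.0209]), 0.79)]
```

View pics/w1.png

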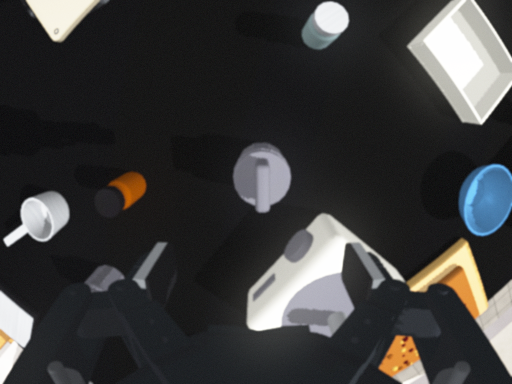

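The wrist view shows the hub's grip at about (263,185), lined up with the tool's x axis. I'll compute its exact offset.

```bash
cat >> h.py <<'E'
def wray(p,o,u,v,z):
    K=p['camera_matrix'];a=np.array([u-K[0,2],v-K[1,2]]);r=np.hypot(*a);th=r/K[0,0]
    d=np.r_[a/r*np.sin(th),np.cos(th)]*[1,-1,-1];H=np.array(p['hand_eye']);Rw=R.from_quat(o['ee_rot'])
    e=np.array(o['position'])+Rw.apply(H[:3,3]);d=Rw.apply(H[:3,:3]@d);return e+d*(z-e[2])/d[2]
E
python3 - <<'E'
from h import *
o=st();p=manip.camera('wrist')
im=p['frame'];cv2.imwrite('pics/w1c.png',cv2.resize(im[125:235,210:320,::-1],(770,600),interpolation=cv2.INTER_CUBIC))
best=[np.round(wray(p,o,u,v,.112),4) for u,v in ((257,165),(257,208),(269,165),(269,208))];print(best)
for c in (manip.masks_of(p,'hub_a')):
    m=c['region'];ys,xs=np.nonzero(m);print(c['score'],xs.min(),xs.max(),ys.min(),ys.max())
E
```

```text
t 3.23 pos [ 0.4417 -0.0023  0.2313] yaw_y 52.0 F [0.2 0.  0.2] M [ 0.01 -0.02  0.05] w 0.999 gf 0.0
[array([0.423 , 0.0097, 0.112 ]), array([ 0.4553, -0.0156,  0.112 ]), array([0.4296, 0.0182, 0.112 ]), array([ 0.4622, -0.0067,  0.112 ])]
0.82 231 288 145 213
0.76 85 120 266 290
```

View pics/w1c.png

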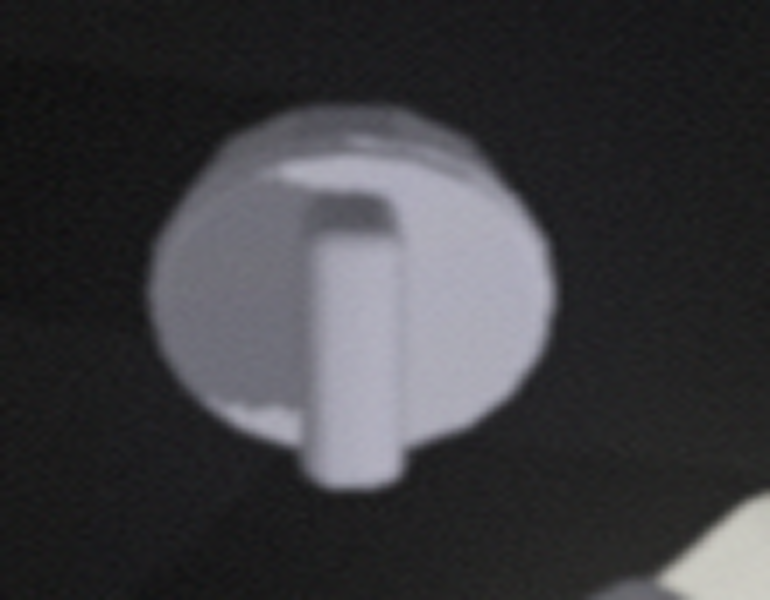

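```bash
python3 -m jog '{"offset":[[0.003,0,-0.02],[0,0,-0.025],[0,0,-0.03],[0,0,-0.025],[0,0,-0.02],[0,0,-0.015],[0,0,-0.01],[0,0,-0.008],[0,0,0],[0,0,0],[0,0,0],[0,0,0],[0,0,0],[0,0,0],[0,0,0],[0,0,0],[0,0,0],[0,0,0]],"yaw":[0,0,0,0,0,0,0,0,0,0,0,0,0,0,0,0,0,0],"jaw":[0,0,0,0,0,0,0,0,0,0,1,1,1,1,1,1,1,1]}' 50; python3 -c "from h import *;st()"
```

```text
clock: 4.83
position: [0.4451, -0.0034, 0.0786]
ee_rot: [0.327, 0.945, 0.0, 0.0]
ft_force: [0.5, 0.4, 2.5]
grip_width: 0.153
grasp_force: 49.5
t 4.83 pos [ 0.4451 -0.0034  0.0786] yaw_y 51.9 F [0.5 0.4 2.5] M [ 0.04 -0.   -0.01] w 0.153 gf 49.5
```

```bash
python3 -m jog '{"offset":[[0,0,0.01],[0,0,0.02],[0,0,0.03],[0,0,0.035],[0,0,0.035],[0,0,0.025],[0,0,0.015],[0.02,0,0],[0.03,0,0],[0.03,0,0],[0.02,0,0],[0,0,0],[0,0,0],[0,0,0]],"yaw":[0,0,0,0,0,0,0,0,0,0,0,0,0,0],"jaw":[1,1,1,1,1,1,1,1,1,1,1,1,1,1]}'; python3 - <<'E'
from h import *
o=st()
for c in('wrist','wrist','top','side'):
    p=manip.camera(c);save(p,c+'2')
    for n in ('deck','spindle_tip','hub_a'):print(c,n,[(np.round(d['at'],4).tolist(),round(d['score'],2)) for d in manip.tip_of(p,n)[:3]])
E
```

```text
clock: 6.0
position: [0.5439, -0.0038, 0.2483]
ee_rot: [0.327, 0.945, -0.0, -0.001]
ft_force: [-0.5, 0.3, -2.8]
grip_width: 0.154
grasp_force: 49.1
t 6.0 pos [ 0.5439 -0.0038  0.2483] yaw_y 51.8 F [-0.5  0.3 -2.8] M [-0.01  0.03 -0.01] w 0.154 gf 49.1
wrist deck []
wrist spindle_tip []
wrist hub_a [([0.5445, -0.0033, 0.1691], 0.89), ([0.4392, -0.3124, 0.002], 0.59)]
wrist deck []
wrist spindle_tip []
wrist hub_a [([0.543, -0.0065, 0.1695], 0.93), ([0.4416, -0.3136, 0.0062], 0.78)]
top deck [([0.4378, -0.3113, 0.0206], 0.29)]
top spindle_tip []
top hub_a []
side deck [([0.6433, -0.0386, 0.0894], 0.97)]
side spindle_tip [([0.6435, -0.0356, 0.1459], 0.82)]
side hub_a [([0.4334, -0.318, 0.0036], 0.71), ([0.5439, -0.0047, 0.173], 0.56), ([0.2887, -0.2995, 0.0009], 0.2)]
```

View pics/wrist2.png

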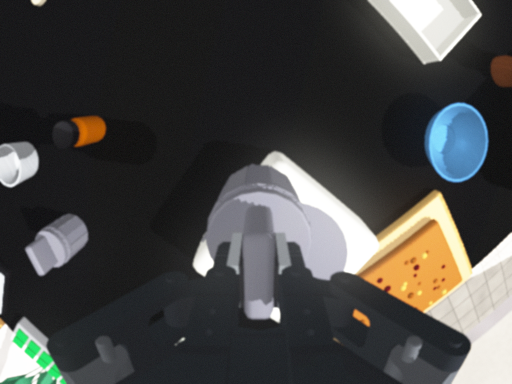

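The wrist view confirms the hub is held upright and centred at (258,230). Now I'll move over the spindle.

```bash
python3 -m jog '{"offset":[[0.02,-0.007,0],[0.03,-0.01,0],[0.03,-0.01,0],[0.015,-0.005,0],[0.004,-0.001,0],[0,0,-0.01],[0,0,-0.01],[0,0,-0.004],[0,0,-0.002],[0,0,-0.001],[0,0,0],[0,0,0]],"yaw":[0,0,0,0,0,0,0,0,0,0,0,0],"jaw":[1,1,1,1,1,1,1,1,1,1,1,1]}'; python3 - <<'E'
from h import *
o=st()
E
```

```text
clock: 7.8
position: [0.6438, -0.0363, 0.2219]
ee_rot: [0.326, 0.945, 0.0, 0.0]
ft_force: [0.2, -0.4, -2.3]
grip_width: 0.156
grasp_force: 49.1
t 7.8 pos [ 0.6438 -0.0363  0.2219] yaw_y 51.9 F [ 0.2 -0.4 -2.3] M [-0.06 -0.06 -0.02] w 0.156 gf 49.1
```

```bash
for i in 1; do python3 -m jog '{"offset":[[0,0,-0.002],[0,0,-0.002],[0,0,-0.002],[0,0,-0.001],[0,0,0]],"yaw":[0,0,0,0,0],"jaw":[1,1,1,1,1]}'; done
```

```text
clock: 8.22
position: [0.6436, -0.0365, 0.2139]
ee_rot: [0.327, 0.945, -0.0, -0.0]
ft_force: [0.0, -0.2, -2.2]
grip_width: 0.154
grasp_force: 49.2
```

```bash
python3 -m jog '{"offset":[[0,0,-0.001],[0,0,-0.001],[0,0,-0.001],[0,0,0]],"yaw":[0,0,0,0],"jaw":[1,1,1,1]}'
```

```text
clock: 8.55
position: [0.6438, -0.0366, 0.2115]
ee_rot: [0.327, 0.945, 0.0, 0.0]
ft_force: [-1.1, -0.4, 0.5]
grip_width: 0.158
grasp_force: 49.5
```

```bash
python3 -m jog '{"offset":[[0,0,-0.001],[0,0,0],[0,0,0]],"yaw":[0,0,0],"jaw":[1,1,1]}'; python3 -c "from h import *;st()"
```

```text
clock: 8.8
position: [0.6439, -0.0366, 0.2111]
ee_rot: [0.327, 0.945, 0.0, 0.0]
ft_force: [-2.6, -0.5, 4.7]
grip_width: 0.155
grasp_force: 50.2
t 8.8 pos [ 0.6439 -0.0366  0.2111] yaw_y 51.9 F [-2.6 -0.5  4.7] M [0.07 0.73 0.03] w 0.155 gf 50.2
```

```bash
python3 -m jog '{"offset":[[-0.001,0,0],[-0.001,0,0],[0,0,0]],"yaw":[0,0,0],"jaw":[1,1,1]}'; python3 -c "from h import *;st()"
```

```text
clock: 9.05
position: [0.6414, -0.0364, 0.2098]
ee_rot: [0.327, 0.945, -0.0, -0.0]
ft_force: [-0.5, -0.3, -2.5]
grip_width: 0.155
grasp_force: 49.2
t 9.05 pos [ 0.6414 -0.0364  0.2098] yaw_y 51.9 F [-0.5 -0.3 -2.5] M [-0.04 -0.01 -0.  ] w 0.155 gf 49.2
```

```bash
python3 -m jog '{"offset":[[0,0,-0.001],[0,0,0],[0,0,0]],"yaw":[0,0,0],"jaw":[1,1,1]}'; python3 -c "from h import *;st()"
```

```text
clock: 9.3
position: [0.6417, -0.0364, 0.209]
ee_rot: [0.327, 0.945, -0.0, -0.0]
ft_force: [-0.1, 0.2, -2.0]
grip_width: 0.158
grasp_force: 49.2
t 9.3 pos [ 0.6417 -0.0364  0.209 ] yaw_y 51.9 F [-0.1  0.2 -2. ] M [-0.    0.06 -0.02] w 0.158 gf 49.2
```

Shifting 2 mm in -x cleared the contact, and the hub now sits lower than the tight-liner stop height, so it seems to fit. I'll keep lowering it carefully.

```bash
python3 -m jog '{"offset":[[0,0,-0.001],[0,0,-0.001],[0,0,-0.001],[0,0,0]],"yaw":[0,0,0,0],"jaw":[1,1,1,1]}'
```

```text
clock: 9.63
position: [0.6416, -0.0364, 0.206]
ee_rot: [0.327, 0.945, -0.0, -0.0]
ft_force: [-0.0, 0.3, -2.4]
grip_width: 0.158
grasp_force: 49.2
```

```bash
python3 -m jog '{"offset":[[0,0,-0.001],[0,0,-0.001],[0,0,-0.001],[0,0,0]],"yaw":[0,0,0,0],"jaw":[1,1,1,1]}'; python3 -c "from h import *;st()"
```

```text
clock: 9.97
position: [0.6416, -0.0365, 0.2031]
ee_rot: [0.327, 0.945, -0.0, -0.0]
ft_force: [-1.1, 0.3, -2.2]
grip_width: 0.161
grasp_force: 49.2
t 9.97 pos [ 0.6416 -0.0365  0.2031] yaw_y 51.9 F [-1.1  0.3 -2.2] M [-0.01  0.01 -0.01] w 0.161 gf 49.2
```

```bash
python3 -m jog '{"offset":[[0,0,-0.003],[0,0,-0.003],[0,0,-0.003],[0,0,-0.003],[0,0,0]],"yaw":[0,0,0,0,0],"jaw":[1,1,1,1,1]}'
```

```text
clock: 10.38
position: [0.6414, -0.0364, 0.1904]
ee_rot: [0.327, 0.945, -0.0, -0.001]
ft_force: [-0.2, 0.2, -2.5]
grip_width: 0.156
grasp_force: 49.1
```

```bash
python3 -m jog '{"offset":[[0,0,-0.003],[0,0,-0.003],[0,0,-0.003],[0,0,-0.003],[0,0,-0.003],[0,0,-0.002],[0,0,0]],"yaw":[0,0,0,0,0,0,0],"jaw":[1,1,1,1,1,1,1]}'; python3 -c "from h import *;st()"
```

```text
clock: 10.97
position: [0.6415, -0.0365, 0.1737]
ee_rot: [0.327, 0.945, -0.0, -0.0]
ft_force: [0.5, 0.2, -2.4]
grip_width: 0.155
grasp_force: 49.1
t 10.97 pos [ 0.6415 -0.0365  0.1737] yaw_y 51.9 F [ 0.5  0.2 -2.4] M [ 0.01  0.01 -0.02] w 0.155 gf 49.1
```

```bash
python3 -m jog '{"offset":[[0,0,-0.002],[0,0,-0.001],[0,0,-0.001],[0,0,-0.001],[0,0,0]],"yaw":[0,0,0,0,0],"jaw":[1,1,1,1,1]}'; python3 -c "from h import *;st()"
```

```text
clock: 11.38
position: [0.6417, -0.0365, 0.1692]
ee_rot: [0.327, 0.945, 0.0, -0.0]
ft_force: [0.2, 0.0, -2.2]
grip_width: 0.158
grasp_force: 49.2
t 11.38 pos [ 0.6417 -0.0365  0.1692] yaw_y 51.9 F [ 0.2  0.  -2.2] M [-0.02 -0.02  0.03] w 0.158 gf 49.2
```

```bash
python3 -m jog '{"offset":[[0,0,-0.001],[0,0,0],[0,0,0]],"yaw":[0,0,0],"jaw":[1,1,1]}'; python3 -c "from h import *;st()"
```

```text
clock: 11.63
position: [0.642, -0.0364, 0.1687]
ee_rot: [0.327, 0.945, 0.0, 0.0]
ft_force: [0.0, 0.7, 1.2]
grip_width: 0.155
grasp_force: 49.6
t 11.63 pos [ 0.642  -0.0364  0.1687] yaw_y 51.9 F [0.  0.7 1.2] M [ 0.03  0.06 -0.04] w 0.155 gf 49.6
```

```bash
python3 -m jog '{"offset":[[0,0,0],[0,0,0],[0,0,0],[0,0,0],[0,0,0],[0,0,0],[0,0,0.01],[0,0,0.02],[0,0,0.025],[0,0,0.02]],"yaw":[0,0,0,0,0,0,0,0,0,0],"jaw":[0.5,0,0,0,0,0,0,0,0,0]}' && python3 -m jog '{"offset":[[-0.01,-0.014,0],[-0.02,-0.028,0],[-0.022,-0.031,0],[-0.022,-0.031,0],[-0.022,-0.031,0],[-0.022,-0.031,0],[-0.022,-0.031,0],[-0.022,-0.031,0],[-0.02,-0.027,0],[-0.015,-0.02,0],[-0.005,-0.005,0],[0,0,0],[0,0,0],[0,0,0]],"yaw":[0,2,2,2,2,2,2,2,2,0.5,0,0,0,0],"jaw":[0,0,0,0,0,0,0,0,0,0,0,0,0,0]}'
python3 - <<'E'
from h import *
o=st();p=manip.camera('wrist')
cs=manip.masks_of(p,'hub_a')
for c in cs:
    ys,xs=np.nonzero(c['region']);print(c['score'],xs.min(),xs.max(),ys.min(),ys.max())
print([(np.round(d['at'],4),round(d['score'],2)) for d in manip.tip_of(p,'hub_a')])
q=manip.camera('side');print([(np.round(d['at'],4),round(d['score'],2)) for d in manip.tip_of(q,'hub_a')])
x=cv2.resize(p['frame'][125:235,205:315],(440,440),interpolation=cv2.INTER_CUBIC);x=np.hstack([x,cv2.resize(q['frame'][140:250,250:340],(360,440),interpolation=cv2.INTER_CUBIC)])
cv2.imwrite('pics/w3c.png',x[:,:,::-1])
E
```

```text
clock: 12.47
position: [0.6419, -0.0367, 0.2457]
ee_rot: [0.327, 0.945, 0.0, 0.0]
ft_force: [-0.0, 0.1, 0.6]
grip_width: 0.998
grasp_force: 0.0
clock: 13.63
position: [0.441, -0.315, 0.2435]
ee_rot: [0.186, 0.982, 0.0, 0.0]
ft_force: [0.5, -0.5, -0.2]
grip_width: 1.002
grasp_force: 0.0
t 13.63 pos [ 0.441  -0.315   0.2435] yaw_y 68.5 F [ 0.5 -0.5 -0.2] M [ 0.02 -0.03  0.01] w 1.002 gf 0.0
0.81 231 286 138 202
0.59 477 511 221 282
[(array([ 0.6446, -0.0377,  0.0864]), 0.71)]
[(array([ 0.44  , -0.3188,  0.0017]), 0.6), (array([ 0.641 , -0.0368,  0.0943]), 0.46), (array([ 0.3532, -0.1546,  0.0021]), 0.41), (array([0.6802, 0.2416, 0.0028]), 0.28)]
```

View pics/w3c.png

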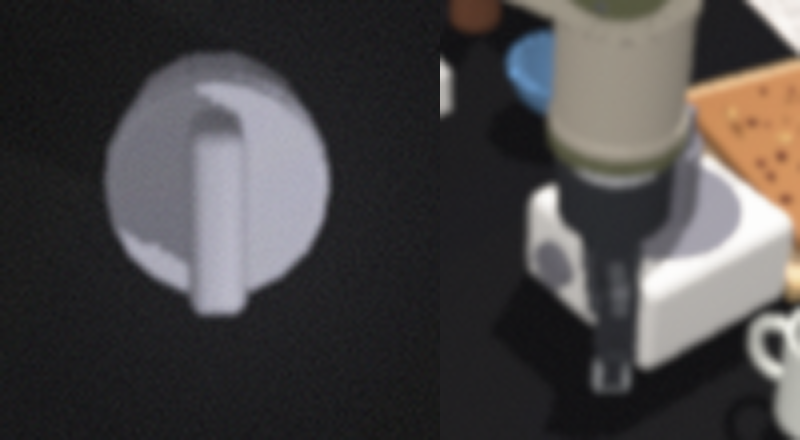

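The second grip is well aligned, with its top centred at about (259.4,181.5) in the wrist image. I'll compute the offset.

```bash
python3 - <<'E'
from h import *
o=st();p=manip.camera('wrist')
print(wray(p,o,259.4,181.5,.112)-o['position'],wray(p,o,259.4,181.5,.112))
E
```

```text
t 13.88 pos [ 0.4403 -0.3157  0.2433] yaw_y 68.5 F [-0.5 -1.   0.5] M [-0.02  0.03 -0.05] w 1.001 gf 0.0
[-0.00343981  0.00186049 -0.13125309] [ 0.43687722 -0.31388663  0.112     ]
```

```bash
python3 -m jog '{"offset":[[-0.002,0.001,-0.02],[0,0,-0.03],[0,0,-0.03],[0,0,-0.03],[0,0,-0.025],[0,0,-0.015],[0,0,-0.01],[0,0,-0.005],[0,0,0],[0,0,0],[0,0,0],[0,0,0],[0,0,0],[0,0,0],[0,0,0],[0,0,0],[0,0,0]],"yaw":[0,0,0,0,0,0,0,0,0,0,0,0,0,0,0,0,0],"jaw":[0,0,0,0,0,0,0,0,0,0,1,1,1,1,1,1,1]}' 50; python3 -c "from h import *;st()"
```

```text
clock: 15.35
position: [0.4377, -0.3153, 0.0783]
ee_rot: [0.188, 0.982, 0.0, -0.0]
ft_force: [0.6, 1.0, 0.0]
grip_width: 0.154
grasp_force: 52.9
t 15.35 pos [ 0.4377 -0.3153  0.0783] yaw_y 68.4 F [0.6 1.  0. ] M [ 0.08 -0.08 -0.01] w 0.154 gf 52.9
```

```bash
python3 -m jog '{"offset":[[0,0,0.01],[0,0,0.02],[0,0,0.03],[0,0,0.03],[0,0,0.03],[0,0,0.02],[0,0,0],[0,0.01,0],[0,0.02,0],[0,0.03,0],[0,0.035,0],[0,0.035,0],[0,0.035,0],[0,0.035,0],[0,0.035,0],[0,0.035,0]],"yaw":[0,0,0,0,0,0,0,0,0,0,0,0,0,0,0,0],"jaw":[1,1,1,1,1,1,1,1,1,1,1,1,1,1,1,1]}' && python3 -m jog '{"offset":[[0,0.035,0],[0,0.035,0],[0.005,0.035,0],[0.005,0.035,0],[0.006,0.035,0],[0.006,0.035,0],[0.006,0.035,0],[0.006,0.035,0],[0.006,0.03,0],[0.006,0.03,0],[0.006,0.02,0],[0.005,0.01,0],[0,0.001,0],[0,0,0],[0,0,0]],"yaw":[0,0,0,0,0,0,0,0,0,0,0,0,0,0,0],"jaw":[1,1,1,1,1,1,1,1,1,1,1,1,1,1,1]}'
python3 - <<'E'
from h import *
o=st();p=manip.camera('wrist');save(p,'w4')
for n in('hub_a','tray'):print(n,[(np.round(d['at'],4),round(d['score'],2)) for d in manip.tip_of(p,n)])
q=manip.camera('side')
for n in('hub_a','tray'):print(n,[(np.round(d['at'],4),round(d['score'],2)) for d in manip.tip_of(q,n)])
E
```

```text
clock: 16.68
position: [0.4369, -0.044, 0.2181]
ee_rot: [0.188, 0.982, 0.0, -0.0]
ft_force: [0.0, -0.3, -2.4]
grip_width: 0.153
grasp_force: 52.6
clock: 17.93
position: [0.4947, 0.3242, 0.2179]
ee_rot: [0.188, 0.982, -0.001, -0.0]
ft_force: [-0.4, -1.0, -2.0]
grip_width: 0.159
grasp_force: 52.6
t 17.93 pos [0.4947 0.3242 0.2179] yaw_y 68.3 F [-0.4 -1.  -2. ] M [ 0.02 -0.03  0.01] w 0.159 gf 52.6
hub_a [(array([0.4953, 0.3258, 0.1424]), 0.6)]
tray [(array([ 0.4925,  0.3247, -0.0037]), 0.87)]
hub_a [(array([0.4934, 0.3235, 0.1462]), 0.63), (array([ 0.6392, -0.0359,  0.0936]), 0.63)]
tray [(array([ 2.196e-01,  3.513e-01, -2.000e-04]), 0.78), (array([ 0.4913,  0.3257, -0.0009]), 0.68)]
```

View pics/w4.png

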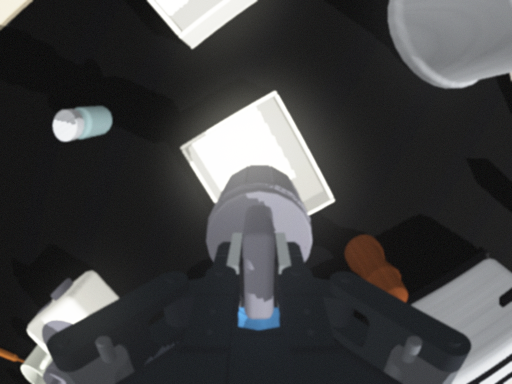

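The hub (258,235) is above the small tray (258,155), so I'll lower it.

```bash
python3 -m jog '{"offset":[[0,0,-0.015],[0,0,-0.025],[0,0,-0.03],[0,0,-0.025],[0,0,-0.015],[0,0,-0.01],[0,0,-0.007],[0,0,-0.003],[0,0,-0.002],[0,0,-0.001],[0,0,0],[0,0,0]],"yaw":[0,0,0,0,0,0,0,0,0,0,0,0],"jaw":[1,1,1,1,1,1,1,1,1,1,1,1]}'
```

```text
clock: 19.23
position: [0.4951, 0.3258, 0.0861]
ee_rot: [0.188, 0.982, 0.001, 0.0]
ft_force: [0.9, -0.2, -2.4]
grip_width: 0.154
grasp_force: 52.6
```

```bash
python3 -m jog '{"offset":[[0,0,-0.001],[0,0,-0.001],[0,0,0],[0,0,0]],"yaw":[0,0,0,0],"jaw":[1,1,1,1]}'; python3 -c "from h import *;st()"
```

```text
clock: 19.57
position: [0.4947, 0.3255, 0.0833]
ee_rot: [0.188, 0.982, 0.0, -0.0]
ft_force: [0.8, -0.1, -2.4]
grip_width: 0.156
grasp_force: 52.6
t 19.57 pos [0.4947 0.3255 0.0833] yaw_y 68.4 F [ 0.8 -0.1 -2.4] M [-0.04  0.02 -0.01] w 0.156 gf 52.6
```

```bash
python3 -m jog '{"offset":[[0,0,-0.001],[0,0,-0.001],[0,0,0],[0,0,0]],"yaw":[0,0,0,0],"jaw":[1,1,1,1]}'; python3 -c "from h import *;st()"
```

```text
clock: 19.9
position: [0.495, 0.3258, 0.0822]
ee_rot: [0.188, 0.982, 0.0, 0.0]
ft_force: [-2.0, -0.4, 5.7]
grip_width: 0.154
grasp_force: 53.8
t 19.9 pos [0.495  0.3258 0.0822] yaw_y 68.4 F [-2.  -0.4  5.7] M [-0.43  0.59 -0.06] w 0.154 gf 53.8
```

Contact is on the tray floor at the expected height. I'll release, retreat and check.

```bash
python3 -m jog '{"offset":[[0,0,0],[0,0,0],[0,0,0],[0,0,0],[0,0,0],[0,0,0],[0,0,0.01],[0,0,0.02],[0,0,0.03],[0,0,0.035],[0,0,0.035],[-0.02,0,0.02],[-0.03,0,0],[-0.03,0,0],[-0.03,0,0],[-0.01,0,0],[0,0,0],[0,0,0]],"yaw":[0,0,0,0,0,0,0,0,0,0,0,0,0,0,0,0,0,0],"jaw":[0.5,0,0,0,0,0,0,0,0,0,0,0,0,0,0,0,0,0]}'
python3 - <<'E'
from h import *
o=st();ims=[]
for c in('side','wrist','top'):
    p=manip.camera(c);ims.append(p['frame'])
    for n in('hub_a','tray'):print(c,n,[(np.round(d['at'],4).tolist(),round(d['score'],2)) for d in manip.tip_of(p,n)])
x=np.hstack([cv2.resize(ims[0][90:250,180:360],(400,356)),cv2.resize(ims[1],(400,356))])
cv2.imwrite('pics/fin.png',x[:,:,::-1])
E
```

```text
clock: 21.4
position: [0.3753, 0.3256, 0.2322]
ee_rot: [0.187, 0.982, 0.001, 0.0]
ft_force: [0.3, -0.5, 0.4]
grip_width: 1.0
grasp_force: 0.0
t 21.4 pos [0.3753 0.3256 0.2322] yaw_y 68.4 F [ 0.3 -0.5  0.4] M [-0.01  0.01 -0.01] w 1.0 gf 0.0
side hub_a [([0.642, -0.0369, 0.0927], 0.84), ([0.494, 0.3253, 0.0072], 0.76)]
side tray [([0.221, 0.3528, 0.0031], 0.83), ([0.4934, 0.3219, -0.0035], 0.56)]
wrist hub_a [([0.4959, 0.3297, 0.0082], 0.57)]
wrist tray [([0.2177, 0.3525, -0.0016], 0.78)]
top hub_a [([0.6426, -0.0378, 0.0863], 0.97), ([0.4953, 0.3269, 0.0065], 0.72)]
top tray [([0.4952, 0.33, 0.0022], 0.89)]
```

View pics/fin.png

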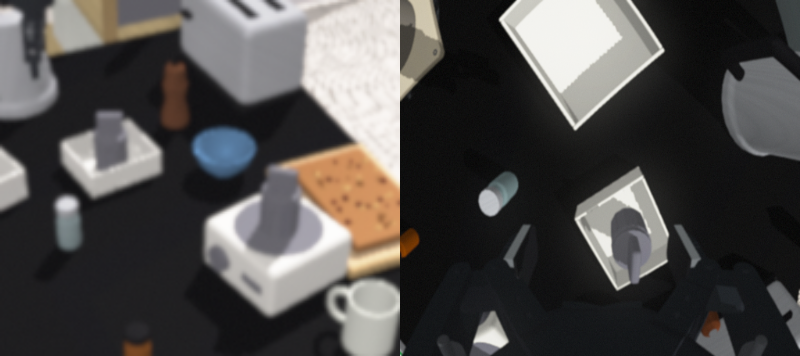

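One hub is home on the base at (278,205) in the side crop, and the other stands upright in the tray at (110,140). The other things are undisturbed.

```bash
python3 -c "from h import *;print(manip.hand_in())"
```

```text
the job is handed in; nothing more can be done
None
```

The first hub I tried fits: it is fully down on the base, and the other stands upright in the small white tray (I did not try that one on the spindle); the job was handed in at about 21.5 s of the 69 s allowed.

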